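Shut the badge printer and feed a label

ROBOT

A 6-joint arm with a two-finger parallel gripper is mounted at the origin on the work surface. World frame = base frame: x ahead of the robot, y to its left, z up, the work surface at z = 0. Lengths are in m, angles in rad, forces in N, time in s.
With the tool pointing down it reaches from about 0.225 to 0.875 m from the base axis. Payload 3.4 kg.
Tool frame: the origin (TCP) lies at the very end of the fingers, on their centre line; the grasp point (between the pads) lies 19 mm behind it (grip_depth is the distance from the TCP to the grasp point, in m); x points along the fingers, z is the direction in which the jaws open and shut, and the axes are right-handed (so a half turn about x gives the same grasp; the last joint's range is limited). The gripper opens to 85 mm and grips with 20 to 120 N. Pads are 22 mm wide; open, the fingers measure 114 mm over their backs; the gripper's body (76 mm by 85 mm) begins 54 mm behind the grasp point. The pads swing forward as they close: fully open they stand 13 mm farther back than shut.
Start: joints at [1.192, 0.276, 1.505, -0, 1.361, -0.121], TCP at [0.147, 0.556, 0.231] pointing down, gripper open.
Joint ranges: [-2.89, 2.89], [-0.75, 2.08], [0.22, 2.7], [-1.18, 4.32], [0.11, 2.71], [-2.7, 2.7]. Speed limits (rad/s): [2.57, 2.57, 3.14, 3.14, 3.14, 3.14].

INTERFACE

Orientations are given as a unit quaternion [w, x, y, z].
In Python, from rig import get_state, get_image, sign_off, grip_depth gives the robot as it stands. The module is installed in compiled form; this text tells all that it offers.
- The arm moves only by the tool arm_command, never from a script. Its argument "series" is a list of rows, each an object with "dp": the shift along the tool's x, y, z scaled (see below), a list of three; "angular": the turn, a rotation vector about the tool's x, y, z scaled (see below), a list of three; "gripper": the finger opening in mm, from 0 to 85.4. A call has exactly 8 rows; each row shifts and turns the pose as measured when the row begins, along the tool's axes as they then stand; what a row does not reach is not made up. The controller multiplies each number of a shift by 0.12 m and each number of a turn by 90 degrees. A row lasts 1/8 s, in which the tool goes at most 62.5 mm and 10.7 degrees, less where a joint would pass 70% of its speed; a pose out of reach is approached as far as the arm can. A call with a number of a shift or a turn outside -1 to 1 is refused whole. A call with a gripper value outside its range is refused whole. The fingers move at their own pace and stop on an object; "grip_force" is the grip in N (left out, the last holds). Time passes only in rows, so rows that do not move let the fingers close, or fill a call up. It gives the time, the measured TCP pose, the force and the opening at its end, in the units of the state.
- get_state(): the state, without advancing time (a new reading comes with each control period).
- get_image(name): name is "scene" or "top"; returns a dict with "image" (420x560x3 uint8, blue, green, red), "depth" (420x560 float32, m along the optical axis (not along the pixel's ray), 0 where there is no reading), "mtx" (3x3 intrinsics, pixels), "view" (4x4, takes a point from world to camera coordinates). Camera axes: x right, y up, looking along -z (the intrinsics and any distortion apply to the point x, -y, -z); pixel columns grow to the right and rows downward; lengths in m; the calibration is good to about 2 mm. A picture is of the moment at which its call begins.
- sign_off(): hands the job in, once; it reports no verdict.
The state is a dict: "clock": time; "qpos": joint angles; "qd": joint speeds; "effort": joint torques, N m; "position": TCP position; "ee_rot": TCP orientation; "contact_force": force on the tool from outside, world axes, zero at the start; "moment": the same for the moment, N m; "width": finger opening in m.
Only numpy, scipy, OpenCV 4.12 (cv2) and the standard library are available. Lean on these libraries where they do the work, as an engineer would, in place of code of your own. Each camera call takes 0.05 s, during which the arm holds its last target. There are 200 camera calls.

TASK

The badge printer on the registration desk has just been given a new label roll. Using only the fingertips, swing its open cover down and press it until it is latched fully shut, then press the round green feed button on its front deck all the way down and let it come back up. Do not grasp or lift anything or open the cover wider, and leave the printer, the roll inside it, the can, the spare roll, the badges and the pen where they are.

Things in the scene. Friction and masses are not known exactly. Their poses are not given: they have to be found in the camera images.
- printer: Desktop badge-label printer, loose on rubber feet (2.2 kg without the roll): dark case, light grey cover. 230 mm along its x, 190 mm along y; case rim 110 mm high, 155 mm with the cover shut. Origin: centre of the underside, on the table. -x is the operator's front, z up. The front 45 mm is a console deck 70 mm high with the feed button; the tear-off bar rises right behind it, at x = -68 mm.
- cover (a joint): Cover hinge, rad: 0 = shut and latched; grows as the cover swings up and back about the printer's rear edge; starts at 0.7 to 1.15. Stiff hinge: the cover stays where it is left and takes 1 to 3 N to move, until at 0.077 it meets two spring catches; about 14 N pressed down at cover_press makes them give, snap past at 0.04 and hold the cover at 0.
- cover_hinge (a point): Middle of the cover's hinge line, fixed to the printer 105 mm behind its origin (+x) and 110 mm above the table; the line runs along the printer's y; axes as the printer's.
- cover_press (a point): Point to push on the cover's outer face, mid-width: 110 mm forward of the hinge line and 45 mm above it when shut. Turns with the cover: z is the outward normal of the flat top, -x points to the cover's front edge. Flat top: 190 mm wide, from the hinge to 130 mm forward of it; then the front slopes down 31 mm over 40 mm to the front edge, 170 mm from the hinge. A shell 45 mm deep.
- feed (a joint): Travel of the feed button, m: 0 = up, 0.005 = all the way down; a spring brings it back. Fully down takes 4 N.
- feed_top (a point): Middle of the top of the round green feed button, 24 mm across, on the front deck 96 mm in front of the printer's origin and 55 mm to its -y (the operator's right). Pressed straight down; the tear-off bar and cover rise 28 mm behind its centre, to 125 mm above the table.
- label_roll: White label roll, 90 mm across and 104 mm long, lying loose along the printer's y in the cradle inside the printer, between two green guides; its top is below the case rim. Origin at the middle of its underside. Stays where it is.
- drink_can: Dark drinks can, 53 mm across, 155 mm tall, standing loose beside the printer. Origin: centre of its underside. Not to be disturbed.
- spare_roll: Small white spare label roll standing on end, 64 mm across, 52 mm tall, loose. Origin: centre of its underside. Not to be disturbed.
- badges: Stack of plastic name badges, 54 x 86 mm, 30 mm high, loose. Origin: centre of its underside. Not to be disturbed.
- pen: Red pen, 150 mm long along its x, 10 mm thick, lying loose in front of the printer. Origin: under the middle of its barrel. Not to be disturbed.
Not all that is in view belongs to the job. What is shaped like the label_roll but brown is not meant.

How it is judged:
On the way, in this order (a step that is already met when the one before it is completed fails the run):
1. the cover is latched shut (value of joint cover below 0.02 rad), for 0.2 s.
2. then the feed button is pressed all the way down, the cover still shut (value of joint feed above 0.0038 m and value of joint cover below 0.02 rad), for 0.1 s.
At the end, for the whole second after the job is handed in: The cover is latched (hinge below 0.02 rad), the feed button is up again (below 1.5 mm), the printer stands level within 20 mm of where it stood with the roll in its cradle, and the can (upright), spare roll, badges and pen lie within 20 mm of where they were (value of joint cover below 0.02 rad and value of joint feed below 0.0015 m and distance of each of printer, drink_can, spare_roll, badges, pen from where it was at the start of the episode below 0.02 m and angle between printer's own z axis and vertical below 0.05 rad and linear speed of printer below 0.02 m/s and distance between label_roll and printer below 0.05 m and angle between drink_can's own z axis and vertical below 0.1 rad); the robot touches nothing.
It fails at once if the cover is opened wider than it stood (beyond 1.3 rad) (value of joint cover above 1.3 rad).
It fails at once if the printer is lifted, tipped or shoved more than 20 mm (distance of printer from where it was at the start of the episode above 0.02 m or angle between printer's own z axis and vertical above 0.1 rad).
It fails at once if the roll is lifted out of its cradle (distance between label_roll and printer above 0.06 m).
It fails at once if the can, spare roll, badges or pen is moved more than 20 mm, lifted or tipped (distance of any of drink_can, spare_roll, badges, pen from where it was at the start of the episode above 0.02 m or angle between drink_can's own z axis and vertical above 0.3 rad).
It also fails if it takes over 42 s, if anything falls off the work surface, if the arm or the gripper's body presses on something with over 40 N, if the wrist force passes 120 N, or if a joint passes its speed limit or range.

## Working session

There is one attempt and no reset: what is moved stays moved. The work goes in short steps, Python scripts to look and compute and a tool call to move; the robot and the scene stay as the last step left them, time stands still between calls to the robot, and variables do not carry over. Pictures are saved under pics/ and viewed, about 8 in all and at most 12, crops included, and the job is handed in when it is done.

Besides the shell and the picture viewer there is one more tool, called by a JSON object that holds its "op" and its "data", one argument or row to a line. arm_command: Moves the arm, as the interface text tells. Its arguments: {"type":"object","properties":{"series":{"type":"array","items":{"type":"object","properties":{"dp":{"type":"array","items":{"type":"number"}},"angular":{"type":"array","items":{"type":"number"}},"gripper":{"type":"number"}}}},"grip_force":{"type":"number"}},"required":["series"]}

```bash
mkdir -p pics
cat > h.py <<'E'
import numpy as np,cv2
from rig import *
def world(im,u,v):
    K=im["mtx"];d=im["depth"][int(v),int(u)]
    p=np.array([(u-K[0,2])/K[0,0]*d,-(v-K[1,2])/K[1,1]*d,-d,1])
    return (np.linalg.inv(im["view"])@p)[:3]
def cloud(im):
    K=im["mtx"];d=im["depth"];v,u=np.mgrid[:d.shape[0],:d.shape[1]]
    P=np.stack([(u-K[0,2])/K[0,0]*d,-(v-K[1,2])/K[1,1]*d,-d,np.ones_like(d)],-1)
    return (P@np.linalg.inv(im["view"]).T)[...,:3]
E
python3 - <<'E'
from h import *
s=get_state();print(s)
for n in("scene","top"):
    im=get_image(n);cv2.imwrite(f"pics/{n}0.png",im["image"]);np.savez(f"{n}0.npz",**im);print(n,im["mtx"].tolist(),np.linalg.inv(im["view"]).round(3).tolist())
E
```

```text
{'clock': 0.0, 'qpos': array([ 1.19197741e+00,  2.76601878e-01,  1.50616217e+00, -2.05453174e-05,
        1.36070297e+00, -1.21001220e-01]), 'qd': array([-0.00040711,  0.00061213,  0.00076703,  0.00072567,  0.00070683,
       -0.00060772]), 'effort': array([-3.58070347e-04, -4.16783595e+01, -2.45801997e+01, -1.28295383e-04,
        1.12889148e-02,  4.75936389e-06]), 'position': array([0.14641838, 0.55548217, 0.23042422]), 'ee_rot': array([ 0.55955996, -0.43192059,  0.56069256,  0.43123208]), 'contact_force': array([-0.38146604, -0.93797554, -0.43083507]), 'moment': array([0.02274716, 0.01227813, 0.08996216]), 'width': 0.08547409388434896}
scene [[408.81071074405537, 0.0, 282.34603643359304], [0.0, 408.81071074405537, 212.60701157213433], [0.0, 0.0, 1.0]] [[-0.304, -0.814, 0.495, 1.04], [0.953, -0.256, 0.165, 0.197], [-0.008, 0.521, 0.853, 0.861], [0.0, 0.0, 0.0, 1.0]]
top [[396.1583423359128, 0.0, 276.2125715292877], [0.0, 396.1583423359128, 208.61734321454986], [0.0, 0.0, 1.0]] [[0.12, 0.972, -0.199, 0.463], [-0.993, 0.118, -0.022, 0.04], [0.003, 0.201, 0.98, 0.819], [0.0, 0.0, 0.0, 1.0]]
```

View pics/scene0.png

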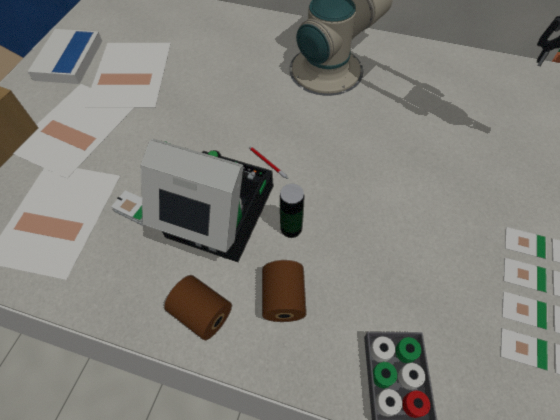

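View pics/top0.png

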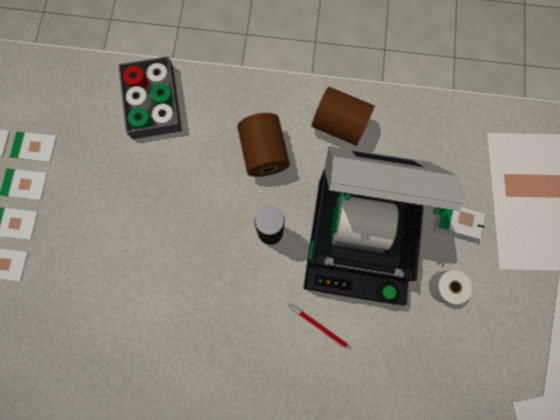

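The printer is right of centre in the top view (deck about (305,290)–(407,303), button about (390,292)). The can is at (270,225), the pen at (320,326), the spare roll at (455,288) and the badges at (462,222). Next I'll enlarge the printer and measure it.

Run:
```python
from h import *
im=dict(np.load("top0.npz"));a=im["image"]
cv2.imwrite("pics/crop1.png",cv2.resize(a[140:340,250:490],None,fx=3.3,fy=3,interpolation=cv2.INTER_CUBIC)[:600,:800])
C=cloud(im)
hsv=cv2.cvtColor(a,cv2.COLOR_BGR2HSV)
g=cv2.inRange(hsv,(45,100,60),(85,255,255))
n,l,st,ce=cv2.connectedComponentsWithStats(g)
for i in range(1,n):
    if st[i,4]>25: print(ce[i].round(1),st[i,4],np.median(C[l==i],0).round(3))
# deck: points z .06-.08
m=(abs(C[...,2]-.07)<.005); n,l,st,ce=cv2.connectedComponentsWithStats(m.astype(np.uint8))
i=l[280:300,320:380];i=np.bincount(i[i>0]).argmax();p=C[l==i][:,:2].astype(np.float32)
print("deck",st[i],cv2.boxPoints(cv2.minAreaRect(p)).round(3).tolist(),np.median(C[l==i][:,2]))
for nm,(u,v) in dict(can=(270,216),spare=(455,278),badge=(466,222),pen=(320,326)).items(): print(nm,world(im,u,v).round(3))
# cover from both cameras
for n_ in("top","scene"):
    im=dict(np.load(n_+"0.npz"));C=cloud(im)
    hs=cv2.cvtColor(im["image"],cv2.COLOR_BGR2HSV)
    m=(C[...,2]>.16)&(hs[...,1]<40)&(C[...,0]>.3)&(C[...,0]<.8)&(abs(C[...,1])<.35)
    n,l,st,ce=cv2.connectedComponentsWithStats(m.astype(np.uint8))
    for i in range(1,n):
        if st[i,4]>300:
            P=C[l==i];c=P.mean(0);w=np.linalg.svd(P-c,full_matrices=False)[2][2]
            print(n_,st[i],c.round(3),P.min(0).round(3),P.max(0).round(3),"nrm",w.round(3))
```

```text
[160.1  92.8] 278 [0.843 0.333 0.039]
[137.8 116.8] 288 [0.782 0.37  0.039]
[ 16.5 144.4] 199 [0.702 0.634 0.003]
[  6.5 181.8] 215 [0.618 0.634 0.003]
[339.5 208.6] 151 [ 0.61  -0.059  0.088]
[  0.9 213.1] 36 [0.552 0.628 0.003]
[444.  217.6] 230 [ 0.636 -0.283  0.031]
[310.8 250. ] 44 [ 0.542 -0.016  0.098]
[389.1 291.9] 143 [ 0.484 -0.164  0.09 ]
deck [ 306  260  103   46 2214] [[0.4569999873638153, -0.20399999618530273], [0.5099999904632568, -0.20800000429153442], [0.5260000228881836, -0.017000000923871994], [0.4729999899864197, -0.013000000268220901]] 0.06982813547827721
can [0.585 0.063 0.153]
spare [ 0.526 -0.298  0.052]
badge [ 0.643 -0.327  0.03 ]
pen [ 0.405 -0.057  0.008]
top [ 326  149  137   62 5353] [ 0.643 -0.114  0.254] [ 0.463 -0.213  0.16 ] [0.715 0.04  0.819] nrm [-0.87   0.055 -0.49 ]
scene [ 141  139  102   97 5940] [ 0.663 -0.109  0.234] [ 0.598 -0.215  0.16 ] [ 0.717 -0.021  0.271] nrm [ 0.759 -0.003  0.651]
```

View pics/crop1.png

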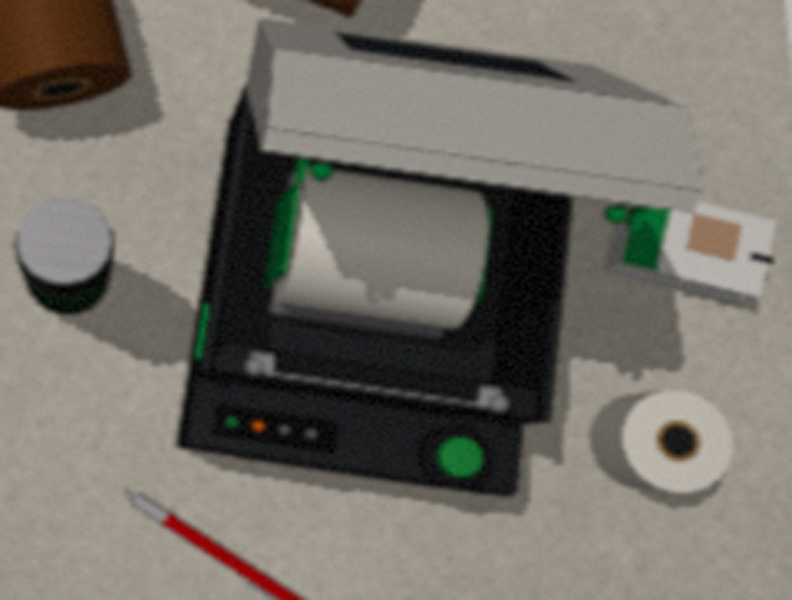

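Printer: yaw about −0.084 rad, origin about (0.580, −0.118), hinge about (0.684, −0.127, 0.110). The button check agrees to about 5 mm. Next I'll fit the cover angle.

```bash
cat >> h.py <<'E'
from scipy.spatial.transform import Rotation as R
YAW=-0.084;X=np.array([np.cos(YAW),np.sin(YAW),0]);Y=np.array([-X[1],X[0],0]);O=np.array([.5796,-.118,0]);H=O+.105*X+[0,0,.11]
def press(th): return H+X*(-.110*np.cos(th)+.045*np.sin(th))+np.array([0,0,.110*np.sin(th)+.045*np.cos(th)])
def goto(p,yawjaw=None,opening=0):
    """tool-frame row totals (units of dp / angular) to reach p, pointing down with jaw along printer Y"""
    s=get_state();q=s["ee_rot"];Rt=R.from_quat([q[1],q[2],q[3],q[0]]);M=Rt.as_matrix()
    z=Y if M[:,2]@Y>0 else -Y; x=np.array([0,0,-1.]); T=np.c_[x,np.cross(z,x),z]
    rv=(Rt.inv()*R.from_matrix(T)).as_rotvec()
    print("t",s["clock"],"pos",s["position"].round(4),"F",s["contact_force"].round(2))
    print("world delta",(p-s["position"]).round(4),"dp",(M.T@(p-s["position"])/.12).round(3),"ang",(rv/(np.pi/2)).round(3))
    print(M.round(3).tolist())
E
python3 - <<'E'
from h import *
from scipy.optimize import least_squares
for n_ in("scene","top"):
    im=dict(np.load(n_+"0.npz"));C=cloud(im);sat=cv2.cvtColor(im["image"],cv2.COLOR_BGR2HSV)[...,1]
    m=(sat<40)&(C[...,2]>.15)&(C[...,2]<.29)
    P=C[m]-H;q=np.c_[P@X,P@Y,P[:,2]];q=q[(abs(q[:,1])<.08)&(abs(q[:,0])<.2)]
    prof=np.array([[-.0,.045],[-.13,.045],[-.17,.014]])
    def d(th):
        c,s=np.cos(th),np.sin(th);x=q[:,0]*c-q[:,2]*s;z=q[:,0]*s+q[:,2]*c   # back-rotate
        top=np.abs(z-.045);sl=np.abs((x+.13)*31/50.6*-1+(z-.045)*40/50.6)
        return np.where(x>-.13,top,sl)
    f=[(np.median(d(t)),t) for t in np.arange(.6,1.3,.01)];print(n_,len(q),sorted(f)[:4])
goto(np.array([.71,-.12,.36]))
for t in(0,.3,.6,.9,1.,1.1):print(t,press(t).round(3))
E
```

```text
scene 4821 [(np.float64(0.0015023326134790231), np.float64(1.1100000000000003)), (np.float64(0.001524741425209794), np.float64(1.1200000000000006)), (np.float64(0.0018813896175852926), np.float64(1.1000000000000005)), (np.float64(0.0019292602423296246), np.float64(1.1300000000000003))]
top 4443 [(np.float64(0.0012338695233879656), np.float64(1.1100000000000003)), (np.float64(0.0015032037083047463), np.float64(1.1000000000000005)), (np.float64(0.0016799911364432192), np.float64(1.1200000000000006)), (np.float64(0.00230414558066846), np.float64(1.0900000000000003))]
t 0.1 pos [0.1464 0.5556 0.2305] F [ 0.72  0.65 -0.33]
world delta [ 0.5636 -0.6756  0.1295] dp [-1.073 -5.976 -4.248] ang [-0.111 -0.001 -0.   ]
[[-0.001, -0.967, 0.255], [-0.002, 0.255, 0.967], [-1.0, 0.0, -0.002]]
0 [ 0.575 -0.118  0.155]
0.3 [ 0.593 -0.119  0.185]
0.6 [ 0.619 -0.121  0.209]
0.9 [ 0.651 -0.124  0.224]
1.0 [ 0.663 -0.125  0.227]
1.1 [ 0.674 -0.126  0.228]
```

Both views give 1.11 rad, which is within the stated range. I'll move above and behind the cover, squaring the jaws and shutting them on the way.

{"op": "arm_command", "data": {
  "series": [
    {"dp": [-0.5,0,0],"angular": [-0.111,0,0],"gripper": 0},
    {"dp": [-0.5,0,0],"angular": [0,0,0],"gripper": 0},
    {"dp": [0,-0.36,-0.36],"angular": [0,0,0],"gripper": 0},
    {"dp": [0,-0.36,-0.36],"angular": [0,0,0],"gripper": 0},
    {"dp": [0,-0.36,-0.36],"angular": [0,0,0],"gripper": 0},
    {"dp": [0,-0.36,-0.36],"angular": [0,0,0],"gripper": 0},
    {"dp": [0,-0.36,-0.36],"angular": [0,0,0],"gripper": 0},
    {"dp": [0,-0.36,-0.36],"angular": [0,0,0],"gripper": 0}
  ]
}}

```text
clock: 1.1
position: [0.3888, 0.273, 0.3509]
ee_rot: [0.514, -0.484, 0.519, 0.481]
contact_force: [1.7, 0.3, 0.2]
width: -0.0002
```

```bash
python3 -c "
from h import *
goto(np.array([.71,-.128,.36]))"
```

```text
t 1.1 pos [0.3888 0.273  0.3509] F [1.7  0.32 0.17]
world delta [ 0.3212 -0.401   0.0091] dp [-0.055 -2.895 -3.154] ang [ 0.011 -0.005 -0.001]
[[-0.002, -0.998, 0.067], [-0.008, 0.067, 0.998], [-1.0, 0.002, -0.008]]
```

{"op": "arm_command", "data": {
  "series": [
    {"dp": [-0.06,-0.36,-0.38],"angular": [0.01,0,0],"gripper": 0},
    {"dp": [0,-0.36,-0.38],"angular": [0,0,0],"gripper": 0},
    {"dp": [0,-0.36,-0.38],"angular": [0,0,0],"gripper": 0},
    {"dp": [0,-0.36,-0.38],"angular": [0,0,0],"gripper": 0},
    {"dp": [0,-0.36,-0.38],"angular": [0,0,0],"gripper": 0},
    {"dp": [0,-0.36,-0.38],"angular": [0,0,0],"gripper": 0},
    {"dp": [0,-0.36,-0.38],"angular": [0,0,0],"gripper": 0},
    {"dp": [0,-0.36,-0.38],"angular": [0,0,0],"gripper": 0}
  ]
}}

```text
clock: 2.1
position: [0.6992, -0.1185, 0.3563]
ee_rot: [0.518, -0.478, 0.523, 0.479]
contact_force: [0.4, -0.8, 0.1]
width: 0.0001
```

```bash
python3 -c "
from h import *
goto(np.array([.71,-.128,.26]))
im=get_image('scene');cv2.imwrite('pics/s1.png',cv2.resize(im['image'][60:300,80:400],None,fx=2.5,fy=2.5))"
```

```text
t 2.1 pos [ 0.6992 -0.1185  0.3563] F [ 0.45 -0.82  0.08]
world delta [ 0.0108 -0.0095 -0.0963] dp [ 0.802 -0.101 -0.067] ang [-0.001 -0.003 -0.004]
[[-0.006, -0.996, 0.085], [-0.004, 0.085, 0.996], [-1.0, 0.006, -0.005]]
```

View pics/s1.png

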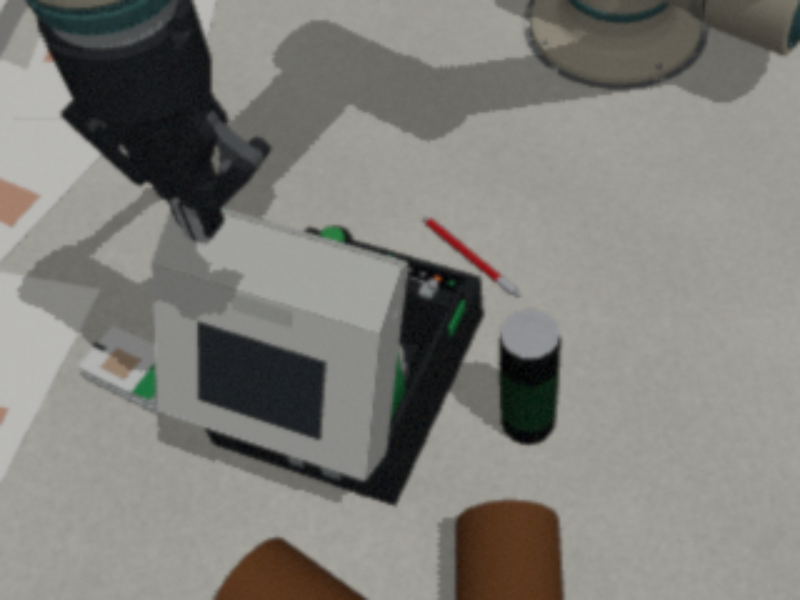

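The picture shows the shut fingers just above and behind the cover's top face, at (200,230). The can, pen and badges are clear. I'll lower behind the face, then ease forward to contact.

{"op": "arm_command", "data": {
  "series": [
    {"dp": [0.2,-0.14,-0.06],"angular": [0,0,0],"gripper": 0},
    {"dp": [0.4,0,0],"angular": [0,0,0],"gripper": 0},
    {"dp": [0.4,0,0],"angular": [0,0,0],"gripper": 0},
    {"dp": [0,0.05,0],"angular": [0,0,0],"gripper": 0},
    {"dp": [0,0.05,0],"angular": [0,0,0],"gripper": 0},
    {"dp": [0,0.05,0],"angular": [0,0,0],"gripper": 0},
    {"dp": [0,0.05,0],"angular": [0,0,0],"gripper": 0},
    {"dp": [0,0.05,0],"angular": [0,0,0],"gripper": 0}
  ]
}}

```text
clock: 3.15
position: [0.6914, -0.1373, 0.2326]
ee_rot: [0.521, -0.479, 0.526, 0.472]
contact_force: [0.5, 0.7, 0.1]
width: -0.0003
```

{"op": "arm_command", "data": {
  "series": [
    {"dp": [0.02,0.1,0.04],"angular": [0,0,0],"gripper": 0},
    {"dp": [0.03,0.1,0.04],"angular": [0,0,0],"gripper": 0},
    {"dp": [0.04,0.09,0],"angular": [0,0,0],"gripper": 0},
    {"dp": [0.05,0.09,0],"angular": [0,0,0],"gripper": 0},
    {"dp": [0.06,0.08,0],"angular": [0,0,0],"gripper": 0},
    {"dp": [0.07,0.08,0],"angular": [0,0,0],"gripper": 0},
    {"dp": [0.07,0.07,0],"angular": [0,0,0],"gripper": 0},
    {"dp": [0.07,0.07,0],"angular": [0,0,0],"gripper": 0}
  ]
}}

```text
clock: 4.15
position: [0.6091, -0.1227, 0.1871]
ee_rot: [0.522, -0.485, 0.524, 0.466]
contact_force: [1.2, -1.3, 1.3]
width: -0.0002
```

```bash
python3 -c "
from h import *
goto(press(0.1))
im=get_image('scene');cv2.imwrite('pics/s2.png',cv2.resize(im['image'][60:300,80:400],None,fx=2.5,fy=2.5))"
```

```text
t 4.15 pos [ 0.6091 -0.1227  0.1871] F [ 1.2  -1.33  1.33]
world delta [-0.0295  0.0047 -0.0213] dp [0.173 0.251 0.019] ang [-0.007 -0.013  0.011]
[[0.016, -0.995, 0.095], [-0.021, 0.095, 0.995], [-1.0, -0.018, -0.02]]
```

View pics/s2.png

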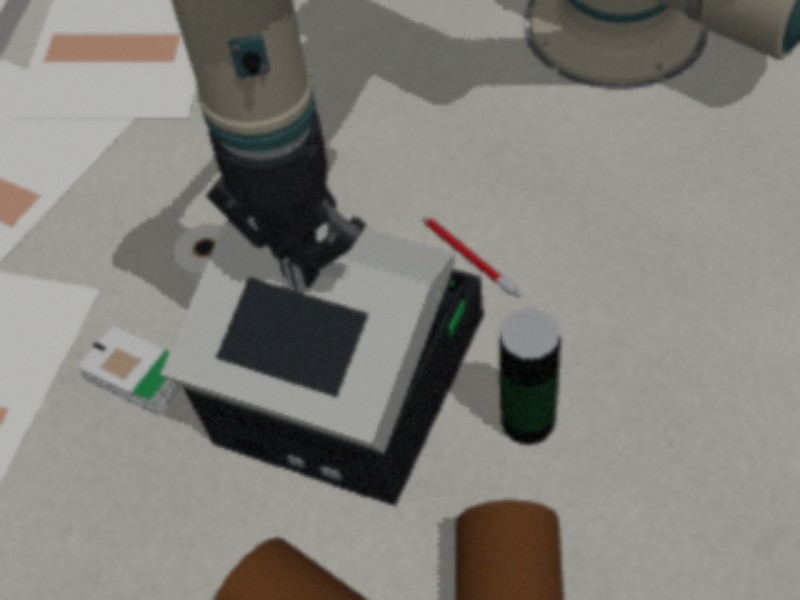

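The cover is following (about 0.35 rad), with the fingertip on its flat top at about (300,280) and everything else unmoved. I'll carry on down the arc and then press.

{"op": "arm_command", "data": {
  "series": [
    {"dp": [0.06,0.07,0],"angular": [0,-0.01,0.01],"gripper": 0},
    {"dp": [0.06,0.06,0],"angular": [0,0,0],"gripper": 0},
    {"dp": [0.06,0.05,0],"angular": [0,0,0],"gripper": 0},
    {"dp": [0.05,0.03,0],"angular": [0,0,0],"gripper": 0},
    {"dp": [0.05,0.01,0],"angular": [0,0,0],"gripper": 0},
    {"dp": [0.05,0,0],"angular": [0,0,0],"gripper": 0},
    {"dp": [0.05,0,0],"angular": [0,0,0],"gripper": 0},
    {"dp": [0.05,0,0],"angular": [0,0,0],"gripper": 0}
  ]
}}

```text
clock: 5.2
position: [0.5841, -0.1196, 0.1545]
ee_rot: [0.527, -0.482, 0.519, 0.469]
contact_force: [-9.6, 2.4, 35.4]
width: -0.0001
```

The tip is at z 0.1545 with 35 N of force, which matches the shut height of 0.155. I'll retreat up, move toward the button and look.

{"op": "arm_command", "data": {
  "series": [
    {"dp": [-0.2,0,0],"angular": [0,0,0],"gripper": 0},
    {"dp": [-0.4,0,0],"angular": [0,0,0],"gripper": 0},
    {"dp": [-0.1,0.3,-0.15],"angular": [0,0,0],"gripper": 0},
    {"dp": [0,0.3,-0.15],"angular": [0,0,0],"gripper": 0},
    {"dp": [0,0.2,-0.15],"angular": [0,0,0],"gripper": 0},
    {"dp": [0,0,0],"angular": [0,0,0],"gripper": 0},
    {"dp": [0,0,0],"angular": [0,0,0],"gripper": 0},
    {"dp": [0,0,0],"angular": [0,0,0],"gripper": 0}
  ]
}}

```text
clock: 6.2
position: [0.4761, -0.1614, 0.237]
ee_rot: [0.526, -0.48, 0.519, 0.472]
contact_force: [0.2, 0.4, 0.5]
width: -0.0001
```

Run:
```python
from h import *
goto(np.array([.482,-.1645,.12]))
im=get_image('scene');cv2.imwrite('pics/s3.png',cv2.resize(im['image'][60:300,80:400],None,fx=2.5,fy=2.5))
C=cloud(im);P=C-H
x,y,z=P@X,P@Y,P[...,2]
m=(abs(y)<.085)&(x>-.125)&(x<-.075)&(z>.02)&(z<.08)
print("cover top z by x (shut=.045):",[(round(a,3),np.median(z[m&(abs(x-a)<.01)]).round(4)) for a in(-.115,-.095,-.08)])
m=(abs(y)<.085)&(x>-.04)&(x<.0)&(z>.02)&(z<.08);print("near hinge",np.median(z[m]).round(4))
t=get_image("top");C=cloud(t);hsv=cv2.cvtColor(t["image"],cv2.COLOR_BGR2HSV)
g=cv2.inRange(hsv,(45,100,60),(85,255,255))>0
g&=(abs(C[...,0]-.484)<.03)&(abs(C[...,1]+.164)<.03);print("button px",g.sum(),np.median(C[g],0).round(4) if g.any() else None)
```

```text
t 6.2 pos [ 0.4761 -0.1614  0.237 ] F [0.19 0.43 0.48]
world delta [ 0.0059 -0.0031 -0.117 ] dp [ 0.976 -0.037 -0.021] ang [-0.006 -0.     0.01 ]
[[0.015, -0.996, 0.093], [-0.002, 0.093, 0.996], [-1.0, -0.015, -0.0]]
cover top z by x (shut=.045): [(-0.115, np.float64(0.0457)), (-0.095, np.float64(0.0456)), (-0.08, np.float64(0.046))]
near hinge 0.0457
button px 82 [ 0.4847 -0.1603  0.0903]
```

View pics/s3.png

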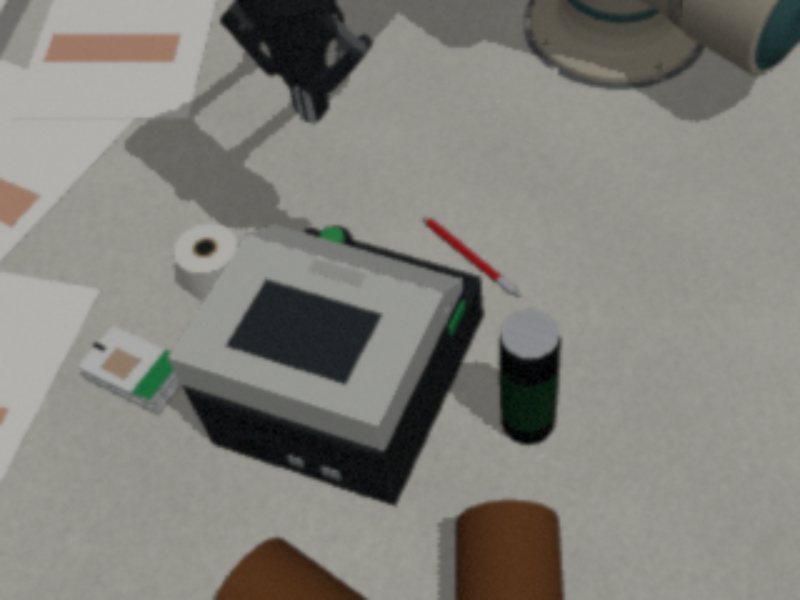

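The cover is flat and shut: its top is 0.0457 above the hinge both front and rear, against 0.045 nominal. The button is visible at (333,235) in the crop. I'll descend to just above it.

{"op": "arm_command", "data": {
  "series": [
    {"dp": [0.3,-0.04,-0.02],"angular": [0,0,0.01],"gripper": 0},
    {"dp": [0.4,0,0],"angular": [0,0,0],"gripper": 0},
    {"dp": [0.3,0,0],"angular": [0,0,0],"gripper": 0},
    {"dp": [0.12,0,0],"angular": [0,0,0],"gripper": 0},
    {"dp": [0,0,0],"angular": [0,0,0],"gripper": 0},
    {"dp": [0,0,0],"angular": [0,0,0],"gripper": 0},
    {"dp": [0,0,0],"angular": [0,0,0],"gripper": 0},
    {"dp": [0,0,0],"angular": [0,0,0],"gripper": 0}
  ]
}}

```text
clock: 7.3
position: [0.4879, -0.1642, 0.101]
ee_rot: [0.522, -0.48, 0.521, 0.475]
contact_force: [0.1, 0.2, 0.1]
width: -0.0001
```

Run:
```python
from h import *
goto(np.array([.482,-.164,.088]))
im=get_image('scene');cv2.imwrite('pics/s4.png',cv2.resize(im['image'][100:200,150:290],None,fx=5.7,fy=5.7,interpolation=cv2.INTER_CUBIC))
```

```text
t 7.3 pos [ 0.4879 -0.1642  0.101 ] F [0.14 0.22 0.13]
world delta [-0.0059  0.0002 -0.013 ] dp [ 0.108  0.05  -0.002] ang [-0.003 -0.002  0.004]
[[0.006, -0.996, 0.088], [-0.003, 0.088, 0.996], [-1.0, -0.006, -0.003]]
```

View pics/s4.png

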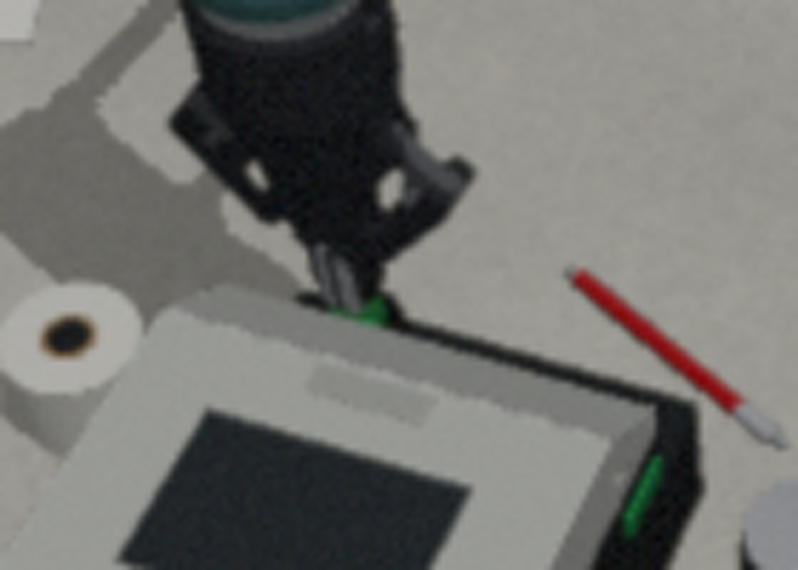

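The fingertip is over the green button (about (340,310) against the button's centre at (360,312)), slightly toward −y. I'll nudge +y and forward, then press.

{"op": "arm_command", "data": {
  "series": [
    {"dp": [0,0.05,0.03],"angular": [0,0,0],"gripper": 0},
    {"dp": [0.05,0,0],"angular": [0,0,0],"gripper": 0},
    {"dp": [0.05,0,0],"angular": [0,0,0],"gripper": 0},
    {"dp": [0.04,0,0],"angular": [0,0,0],"gripper": 0},
    {"dp": [0.04,0,0],"angular": [0,0,0],"gripper": 0},
    {"dp": [0.04,0,0],"angular": [0,0,0],"gripper": 0},
    {"dp": [0.04,0,0],"angular": [0,0,0],"gripper": 0},
    {"dp": [0.04,0,0],"angular": [0,0,0],"gripper": 0}
  ]
}}

```text
clock: 8.35
position: [0.4825, -0.1602, 0.0852]
ee_rot: [0.523, -0.483, 0.52, 0.473]
contact_force: [-8.7, 3.5, 37.9]
width: -0.0002
```

The button has bottomed at z 0.0852, which is 5 mm below its 0.090 top. Now I'll lift off and clear.

{"op": "arm_command", "data": {
  "series": [
    {"dp": [0.01,0,0],"angular": [0,0,0],"gripper": 0},
    {"dp": [-0.1,0.02,0],"angular": [0,0,0],"gripper": 0},
    {"dp": [-0.4,0.05,0],"angular": [0,0,0],"gripper": 0},
    {"dp": [-0.4,0.1,0],"angular": [0,0,0],"gripper": 0},
    {"dp": [-0.4,0.3,0.2],"angular": [0,0,0],"gripper": 0},
    {"dp": [0,0.4,0.3],"angular": [0,0,0],"gripper": 0},
    {"dp": [0,0.2,0.3],"angular": [0,0,0],"gripper": 0},
    {"dp": [0,0,0],"angular": [0,0,0],"gripper": 0}
  ]
}}

```text
clock: 9.35
position: [0.3588, -0.0514, 0.2426]
ee_rot: [0.524, -0.483, 0.52, 0.472]
contact_force: [0.7, 0.0, -0.1]
width: 0.0001
```

Run:
```python
from h import *
s=get_state();print(s["clock"],s["position"],s["contact_force"])
t=get_image("top");cv2.imwrite("pics/t5.png",t["image"]);C=cloud(t);hsv=cv2.cvtColor(t["image"],cv2.COLOR_BGR2HSV)
g=cv2.inRange(hsv,(45,100,60),(85,255,255))>0
g&=(abs(C[...,0]-.484)<.03)&(abs(C[...,1]+.164)<.03);print("button px",g.sum(),np.median(C[g],0).round(4) if g.any() else None)
im=get_image("scene");P=cloud(im)-H;x,y,z=P@X,P@Y,P[...,2]
for a,b in((-.125,-.1),(-.04,0)):
    m=(abs(y)<.085)&(x>a)&(x<b)&(z>.02)&(z<.08);print("cover z",np.median(z[m]).round(4))
```

```text
9.35 [ 0.35876192 -0.05144211  0.2425999 ] [ 0.73787164  0.03622143 -0.10613168]
button px 141 [ 0.4843 -0.1642  0.0908]
cover z 0.0455
cover z 0.0458
```

View pics/t5.png

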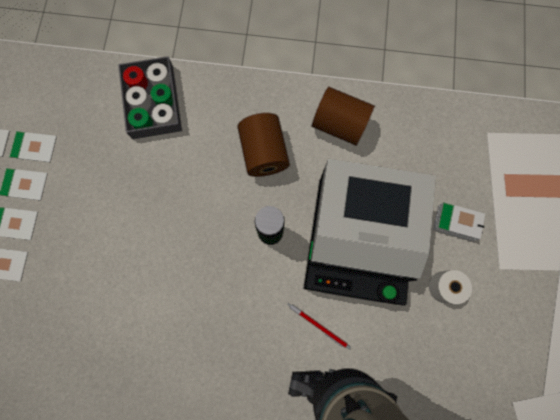

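The top view shows the cover shut, the button back up at (390,292) and everything else where it was. The arm is clear of it all.

```bash
python3 -c "
from rig import *
print(sign_off())"
```

```text
the job is handed in; nothing more can be done
None
```

I swung the cover down from about 1.11 rad with the shut fingertips and pressed it closed. I then pressed the feed button down, let it come back up, backed the arm off and handed the job in at about 9.5 s of the 42 s. The sign-off gives no verdict.

- **Cover:** after the last move its top sits 45–46 mm above the hinge both front and rear, against 45 mm nominal, so it looks fully latched. The closing press reached 35 N.
- **Button:** the fingertip stopped at z = 85 mm under about 38 N, 5 mm below the button's measured top of 90 mm and well above the 70 mm deck. After release the top read 91 mm at the same place as before, so it is back up.
- **Everything else:** in the last top view the printer, can, spare roll, badges and pen lie where they were at the start. The tool force is near zero and the arm touches nothing. The label roll can no longer be seen under the shut cover, so I could not check it directly.
- **Disagreements:** the fingertip pressed about 4 mm toward +y of the button's centre, still on the button. My printer pose put the button about 5 mm from where the camera measured it.

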